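# Snap the locking pin into the pull-test jig and tug-test it

### The job

Take the locking pin out of its stowage block, push it into the socket of the pull-test jig until it has snapped in and its knob sits fully home on the socket, then, still holding the knob, take up its free play and tug it straight up with a steady 14 N for one second to confirm that it is retained. Pull no harder than 20 N and press no harder than 30 N; then let the pin rest in the socket, let go of it and move clear, leaving the other things on the bench alone.

Things in the scene. Friction and masses are not known exactly. Their poses are not given: they have to be found in the camera images.
- pin: steel snap-in locking pin standing upright, 72 mm long, 0.09 kg. Origin at its pointed tip (lower end), z up along its axis. From the tip: cone to 7 mm, barb 14 mm in diameter to 12 mm, groove 9 mm in diameter to 25 mm, shank 14 mm in diameter to 40 mm, then a dark round knob 26 mm in diameter from 40 to 72 mm, by which it is gripped. It starts in the stowage block with the knob's underside on the block's top.
- pin_seat (a point): point on the pin's axis at the underside of its knob, 40 mm above the tip; z up along the pin
- stow: grey plastic stowage block 60x60x50 mm, fixed to the bench; origin at the centre of its underside. A plain hole 16 mm wide and 45 mm deep in the middle of its top (50 mm up) holds the pin loosely.
- jig: pull-test jig fixed to the bench: dark steel base plate 110x100x10 mm, two grey cheeks 45 mm high along its y sides, and between them an aluminium socket block 56x56x42 mm with a brass plug on its +x side, its top 60 mm above the bench. Origin at the centre of the base plate's underside. It and the stowage block may stand either way round, left or right.
- socket_mouth (a point): centre of the socket's hole at the level of the socket block's top; z up. The hole is 15.5 mm wide, with a 3 mm bevel at the mouth, and goes right through the block. The pin is home when the knob's underside lies on the socket's top, its tip 40 mm below the mouth.
- socket_pawl (a point): point on the hole's axis 20.5 mm below the mouth. A hidden spring pawl, 4 mm thick, lies within 3 mm above or below this level (differs each time) and snaps into the pin's groove. The tip meets it with the knob 14 to 22 mm above the socket; pushing past takes about 3 to 15 N; it snaps 2 to 9 mm above it, so a pin that is home has 2 to 9 mm of free play upward. Then the pawl holds it: it cannot be pulled out.
- socket (a joint): vertical movement of the socket block in the jig on its stiff spring, in m: 0 unloaded, positive when pulled up, negative when pressed down, 1 mm for each 10 N (14 N of upward tug reads 0.0014). The reading is too noisy to set the tug by; feel the force at the wrist.
- bearing: bystander: sealed ball bearing lying flat, 48 mm across, 14 mm high; origin at the centre of its underside
- grease_tin: bystander: round tin, 65 mm across, 32 mm high; origin at the centre of its underside
- feeler_gauge: bystander: feeler gauge lying flat, 29x136x10 mm; origin at the centre of its underside

How it is judged (in metres and radians):
On the way, in this order (a step that is already met when the one before it is completed fails the run):
1. the pin is pushed fully home in the socket (horizontal distance between pin_seat and socket_mouth below 0.004 m and z of pin_seat in the frame of socket_mouth below 0.0018 m), for 0.1 s.
2. the pin, held by the fingers alone, is tugged up with 11 to 17 N for half a second and stays in (value of joint socket between 0.0011 and 0.0017 m and contact force between pin and the fingers above 2 N and contact force between jig and the arm below 1 N and contact force between jig and the fingers below 1 N and z of pin_seat in the frame of socket_mouth below 0.0115 m), for 0.5 s.
At the end, for the whole second after the job is handed in: the pin stands snapped into the socket, its knob at most 10.5 mm (its free play) above the socket's top and within 4 mm of its axis, upright within 7 degrees, at rest, and the socket is unloaded (within 5 N) (horizontal distance between pin_seat and socket_mouth below 0.004 m and z of pin_seat in the frame of socket_mouth below 0.0105 m and angle between pin's own z axis and vertical below 0.12 rad and linear speed of pin below 0.02 m/s and value of joint socket between -0.0005 and 0.0005 m); the robot touches nothing.
It fails at once if the tug exceeds 24 N (value of joint socket above 0.0024 m).
It fails at once if the socket is pressed with more than 40 N (value of joint socket below -0.004 m).
It fails at once if the bearing is moved by more than 30 mm (distance of bearing from where it was at the start of the episode above 0.03 m).
It fails at once if the grease tin is moved by more than 30 mm (distance of grease_tin from where it was at the start of the episode above 0.03 m).
It fails at once if the feeler gauge is moved by more than 30 mm (distance of feeler_gauge from where it was at the start of the episode above 0.03 m).
It also fails if it takes over 69 s, if anything falls off the work surface, if the arm or the gripper's body presses on something with over 40 N, if the wrist force passes 120 N, or if a joint passes its speed limit or range.

### The arm

A 6-joint arm with a two-finger parallel gripper is mounted at the origin on a cart in front of the work surface, level with it; the furniture and walls round the work are solid. World frame = base frame: x ahead of the robot, y to its left, z up, the work surface at z = 0. Lengths are in mm, angles in rad, forces in N, time in s.
With the tool pointing down it reaches from about 350 to 975 mm from the base axis. Payload 7.1 kg.
Tool frame: the origin (TCP) lies at the very end of the fingers, on their centre line; the grasp point (between the pads) lies 19 mm behind it (ctrl.grasp_offset is the distance from the TCP to the grasp point, in mm); z points along the fingers, y is the line along which they close (so a half turn about z gives the same grasp; the last joint's range is limited). The gripper opens to 88 mm and grips with 3 to 60 N. Pads are 20 mm wide; open, the fingers measure 115 mm over their backs; the gripper's body (75 mm by 178 mm) begins 61 mm behind the grasp point.
Start: joints at [-1.367, 0.423, 1.63, -0, 1.089, -0.019], TCP at [138.12, -609.531, 222.675] pointing down, gripper open.
Joint ranges: [-3, 3], [-0.9, 2.11], [0.09, 2.58], [-1.31, 4.45], [0.11, 2.69], [-2.54, 2.54]. Speed limits (rad/s): [2.39, 2.39, 3.01, 3.14, 3.14, 3.14].

### API

Orientations are given as a rotation vector (axis times angle).
In Python, from workcell import ctrl, viewer, ticket, models gives the robot as it stands.
- The arm moves only by the tool play_rows, never from a script. Its arguments are lists of equal length, an entry for each row: "dp": the shift along the world's x, y, z in mm, a list of three; "yaw": the turn about the world's z in degrees. In form: {"dp": [[tx, ty, tz], ...], "yaw": [yaw, ...]}. A call has 1 to 8 rows; each row shifts and turns the commanded pose from where the row before left it; what a row does not reach is not made up. A row lasts 1/12 s, in which the tool goes at most 41.7 mm and 7.16 degrees, less where a joint would pass 70% of its speed; a pose out of reach is approached as far as the arm can. A call is refused whole if a number of a shift passes 41.7 or a number of a turn 7.16, either way. A call with a gripper value outside its range is refused whole. "gripper" is the closure, from 0 (fully open) to 1 (shut), set as the call begins (left out, the last holds). The fingers move at their own pace and stop on an object; the grip force is fixed at half the most. Time passes only in rows, so rows that do not move let the fingers close. It gives the time, the measured TCP pose, the force, the opening and the grip force at its end, in the units of the state.
- ctrl.get_obs(): the state, without advancing time (a new reading comes with each control period).
- viewer.get_image(name): name is "scene" or "side" or "wrist"; returns a dict with "pixels" (480x640x3 uint8, red, green, blue), "range_z" (480x640 float32, mm along the optical axis (not along the pixel's ray), 0 where there is no reading), "fx", "fy", "cx", "cy" (pixels), "T" (4x4, takes a point from camera to world coordinates); the wrist camera has in their place "hand_eye" (4x4, takes a point from camera to tool coordinates, whose origin is the TCP and whose axes are the flange's). Camera axes: x right, y up, looking along -z (the intrinsics and any distortion apply to the point x, -y, -z); pixel columns grow to the right and rows downward; lengths in mm; the calibration is good to about 2 mm. A picture is of the moment at which its call begins: read the wrist's pose just before it.
- ticket.close_job(): hands the job in; it is judged then, once.
Trained networks look in a picture, given as the dict that the camera call returned (one of the last four; its "shot" number tells which), for a name from the list of things; names that differ only in an ending like _2 or _b are one class to them, and where a whole thing is asked for, a point or a joint stands for the part that bears it (a point fixed in the world has none). Each returns a list of dicts, best first, with "conf" (0 to 1); they miss things now and then, are a little off and sometimes report something else, mostly with a low value. They report only what shows in the picture. A call takes as long as a camera call.
- models.look_for(picture, name): "bbox" ([centre column, centre row, width, height] in pixels, round what is visible of it).
- models.landmark_of(picture, name): "location" ([column, row] in pixels: a listed point, or the origin of a listed thing).
The state is a dict: "t": time; "qpos": joint angles; "qvel": joint speeds; "joint_torque": joint torques, N m; "ee_pos": TCP position; "orientation": TCP orientation; "ft_force": force on the tool from outside, world axes, zero at the start; "moment": the same for the moment, N m; "width": finger opening in mm; "grasp_force": force on a finger pad.
Only numpy, scipy, OpenCV 4.12 (cv2) and the standard library are available. Lean on these libraries where they do the work, as an engineer would, in place of code of your own. Each camera call takes 0.05 s, during which the arm holds its last target. There are 200 camera calls.

## Working session

There is one attempt and no reset: what is moved stays moved. The work goes in short steps, Python scripts to look and compute and a tool call to move; the robot and the scene stay as the last step left them, time stands still between calls to the robot, and variables do not carry over. Pictures are saved under pics/ and viewed, at most 10 in all, crops included, and the job is handed in when it is done.

Besides the shell and the picture viewer there is one more tool, called by a JSON object that holds its "method" and its "body". play_rows: Moves the arm, as the interface text tells. Its arguments: {"type":"object","properties":{"dp":{"type":"array"},"yaw":{"type":"array"},"gripper":{"type":"number"}},"required":["dp","yaw"]}

```bash
mkdir -p pics; ls; cat > h.py <<'E'
import numpy as np, cv2
from workcell import ctrl, viewer, ticket, models
from scipy.spatial.transform import Rotation as R
def T_of(p,o):
    T=np.eye(4);T[:3,:3]=R.from_rotvec(o).as_matrix();T[:3,3]=o if 0 else p;return T
def shot(name):
    o=ctrl.get_obs(); im=viewer.get_image(name)
    im['W']=im['T'] if 'T' in im else T_of(o['ee_pos'],o['orientation'])@np.array(im['hand_eye'])
    return im
def ray(im,u,v):
    d=np.array([(u-im['cx'])/im['fx'],-(v-im['cy'])/im['fy'],-1.]); W=np.array(im['W']); return W[:3,3],W[:3,:3]@d
def onz(im,u,v,z):
    c,d=ray(im,u,v); return c+d*(z-c[2])/d[2]
def deep(im,u,v):
    c,d=ray(im,u,v); u,v=int(round(u)),int(round(v)); z=np.array(im['range_z'])[v-2:v+3,u-2:u+3]; z=z[z>0]
    return c+d*np.median(z) if z.size else None
def save(im,n): cv2.imwrite('pics/'+n,cv2.cvtColor(np.array(im['pixels']),cv2.COLOR_RGB2BGR))
E
python3 - <<'E'
from h import *
np.set_printoptions(precision=1,suppress=True)
print(ctrl.get_obs())
for n in ['scene','side']:
    im=shot(n); save(im,n+'.png'); print(n,{k:im[k] for k in im if k not in('pixels','range_z','W')})
    for k in ['pin','stow','jig','bearing','grease_tin','feeler_gauge']:
        for r in models.look_for(im,k)[:2]: print(k,r['conf'],np.array(r['bbox']),deep(im,*r['bbox'][:2]))
    for k,z in [('pin_seat',50),('socket_mouth',60),('stow',0),('jig',0),('pin',10)]:
        for r in models.landmark_of(im,k)[:2]: print('L',k,r['conf'],np.array(r['location']),onz(im,*r['location'],z))
E
```

```text
pics
{'t': 0.0, 'qpos': array([-1.4,  0.4,  1.6, -0. ,  1.1, -0. ]), 'qvel': array([ 0., -0., -0.,  0., -0.,  0.]), 'joint_torque': array([ -0. , -54.5, -27.4,   0.1,   0. ,  -0. ]), 'ee_pos': array([ 138. , -609. ,  221.9]), 'orientation': array([-3.1, -0.3,  0. ]), 'ft_force': array([ 0.8, -0.2, -0.2]), 'moment': array([ 0.1, -0. ,  0. ]), 'grasp_force': 0.0, 'width': 87.65453578516289}
scene {'fx': 473.0911025112305, 'fy': 473.0911025112305, 'cx': 319.89216045652927, 'cy': 235.46468202221763, 'T': array([[   0.8,    0.3,   -0.5,  168.9],
       [  -0.6,    0.4,   -0.7, -561.6],
       [  -0. ,    0.8,    0.5,  516.3],
       [   0. ,    0. ,    0. ,    1. ]]), 'shot': 1}
pin 0.63 [370.8 331.9  24.1  31.5] [ 499.9 -234.7   77.8]
stow 0.77 [367.  354.8  51.   66.7] [ 488.4 -242.1   49. ]
jig 0.64 [249.7 234.3  42.8  40.6] [514.  108.4  54.9]
jig 0.56 [251.6 245.   77.2  58.3] [510.6  98.3  37.9]
bearing 0.63 [391.  261.5  24.   21.4] [704.4 -71.9  12. ]
grease_tin 0.75 [454.1 286.2  36.2  34.9] [ 718.  -203.4   29.7]
grease_tin 0.29 [250.8 234.6  44.7  38.7] [516.5 108.8  53.1]
feel
[... 601 characters left out ...]
9 [362.9 203.1  32.1  27.9] [ 502.8 -192.5   34.1]
jig 0.92 [363.9 305.2  79.9  62.6] [529.  166.9  42.9]
bearing 0.66 [264.2 244.   22.1  16. ] [714.9 -68.7   6.4]
grease_tin 0.73 [258.9 211.4  34.9  21.4] [ 734.9 -164.6   30. ]
feeler_gauge 0.79 [261.8 325.4  78.2  27.5] [694.9 166.7   0.2]
feeler_gauge 0.56 [362.4 295.3  42.8  39.8] [531.8 162.9  59.9]
L pin_seat 0.57 [360.6 189.2] [ 505.9 -230.6   50. ]
L socket_mouth 0.59 [362.8 284.9] [529.2 136.7  60. ]
L stow 0.86 [360.9 212.2] [ 504.6 -211.6    0. ]
L stow 0.73 [262.3 324.7] [694.2 164.8   0. ]
L jig 0.61 [359.9 314.5] [531.8 140.9   0. ]
L jig 0.22 [259.2 215.8] [ 740.4 -197.8    0. ]
L pin 0.31 [257.4 216.9] [ 741.1 -175.2   10. ]
```

View pics/scene.png

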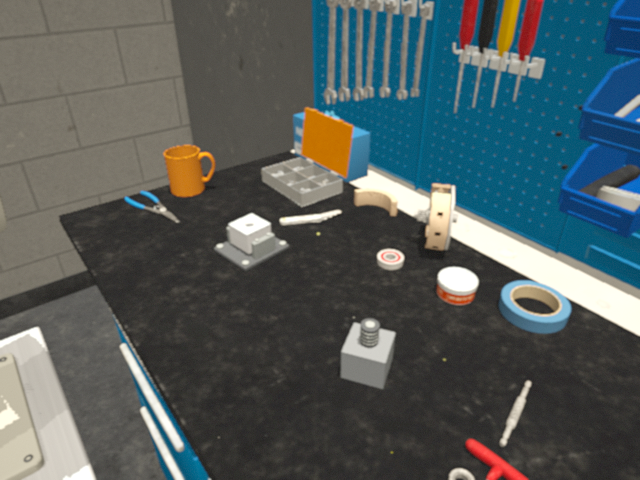

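{"method": "play_rows", "body": {"dp": [[40, 40, 0], [41, 41, 0], [41, 41, 0], [41, 41, 0], [41, 41, 0], [41, 41, 0], [40, 41, 0], [40, 41, 0]], "yaw": [0, 0, 0, 0, 0, 0, 0, 0]}}

```text
t: 1.87
ee_pos: [374.2, -371.6, 222.9]
orientation: [3.122, 0.349, 0.001]
ft_force: [-0.4, -1.2, 0.5]
width: 87.8
grasp_force: 0.0
```

{"method": "play_rows", "body": {"dp": [[32, 36, 0], [32, 36, 0], [32, 36, 0], [20, 20, 0], [0, 0, 0]], "yaw": [0, 0, 0, 0, 0]}}

```text
t: 2.28
ee_pos: [479.4, -256.3, 223.0]
orientation: [-3.121, -0.356, -0.003]
ft_force: [-0.6, -0.5, 0.3]
width: 88.0
grasp_force: 0.0
```

```bash
cat > look.py <<'E'
from h import *
import sys
np.set_printoptions(precision=1,suppress=True)
o=ctrl.get_obs(); print(o['t'],o['ee_pos'],o['orientation'],o['qpos'])
im=shot('wrist'); save(im,sys.argv[1])
for a in sys.argv[2:]:
    k,z=a.split(':')
    for r in models.look_for(im,k)[:2]: print(k,r['conf'],np.array(r['bbox']),onz(im,*r['bbox'][:2],float(z)),deep(im,*r['bbox'][:2]))
    for r in models.landmark_of(im,k)[:2]: print('L',k,r['conf'],np.array(r['location']),onz(im,*r['location'],float(z)))
E
python3 look.py w1.png pin:10 pin_seat:50 stow:50
```

```text
2.2833 [ 479.4 -256.3  223. ] [-3.1 -0.4 -0. ] [-0.5  0.3  1.8  0.   1.   0.8]
pin 0.86 [294.7 182.1  32.8  31.5] [ 495.1 -221.7   10. ] [ 505.8 -225.1   82.4]
L pin 0.79 [297.4 169.2] [ 508.2 -221.7   10. ]
pin_seat 0.92 [293.1 180.9  27.6  30. ] [ 501.7 -222.    50. ] [ 506.4 -223.6   82.3]
L pin_seat 0.67 [295.5 179.4] [ 503.5 -223.8   50. ]
stow 0.77 [293.6 178.8  81.   79.7] [ 503.6 -222.    50. ] [ 508.1 -223.6   82. ]
L stow 0.69 [301.  175.1] [ 508.4 -227.8   50. ]
```

View pics/w1.png

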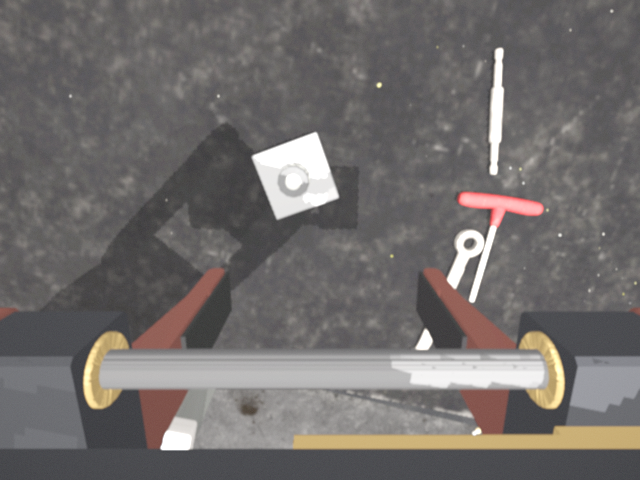

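{"method": "play_rows", "body": {"dp": [[26, 32, 0], [0, 0, -36], [0, 0, -36], [0, 0, -30], [0, 0, 0]], "yaw": [0, 0, 0, 0, 0]}}

```text
t: 3.05
ee_pos: [498.1, -226.6, 115.6]
orientation: [-3.117, -0.347, 0.013]
ft_force: [-0.5, 0.1, 0.5]
width: 87.9
grasp_force: 0.0
```

```bash
python3 look.py w2.png pin:82 pin_seat:50 stow:50
```

```text
3.05 [ 498.1 -226.6  115.6] [-3.1 -0.3  0. ] [-0.4  0.5  1.9 -0.   0.8  0.9]
pin 0.69 [322.6 247.9  45.7  55.7] [ 508.  -222.5   82. ] [ 508.  -222.5   82.1]
L pin 0.69 [322.5 223. ] [ 521.8 -219.4   82. ]
pin_seat 0.72 [323.6 244.8  45.7  55.7] [ 499.9 -224.7   50. ] [ 509.9 -222.6   82.2]
L pin_seat 0.74 [322.8 237.3] [ 504.6 -223.1   50. ]
stow 0.84 [320.5 233.  119.4 119. ] [ 507.1 -221.1   50. ] [ 515.9 -219.6   81.6]
L stow 0.62 [323.2 222.4] [ 514.2 -221.2   50. ]
```

View pics/w2.png

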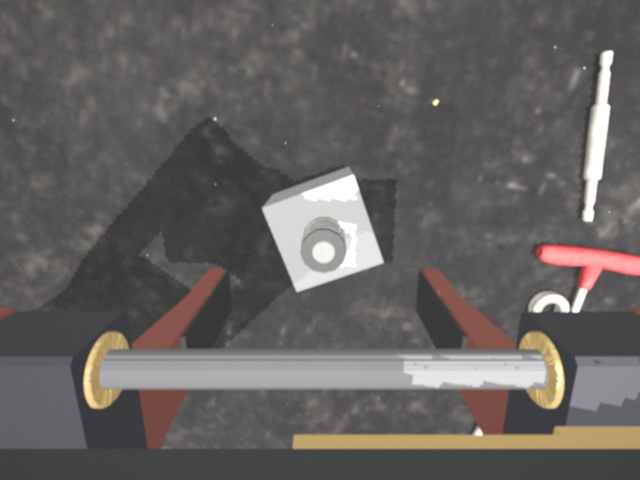

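{"method": "play_rows", "body": {"dp": [[0, 0, 0], [0, 0, 0]], "yaw": [0, 0]}}

```text
t: 3.57
ee_pos: [502.6, -228.0, 121.7]
orientation: [3.121, 0.349, 0.002]
ft_force: [0.6, 0.2, 0.4]
width: 87.9
grasp_force: 0.0
```

```bash
python3 - <<'E'
from h import *
np.set_printoptions(precision=2,suppress=True)
o=ctrl.get_obs();print(o['ee_pos'],o['orientation'],R.from_rotvec(o['orientation']).as_matrix())
im=shot('wrist')
p=np.array(im['range_z']);W=np.array(im['W'])
v,u=np.mgrid[:480,:640]
P=np.stack([(u-im['cx'])/im['fx']*p,-(v-im['cy'])/im['fy']*p,-p],-1)@W[:3,:3].T+W[:3,3]
m=(p>0)&(abs(P[...,0]-505)<25)&(abs(P[...,1]+223)<25)&(abs(P[...,2]-82)<4)
Q=P[m];print(len(Q),Q.mean(0),Q.min(0),Q.max(0),(Q.min(0)+Q.max(0))/2)
c,r=cv2.minEnclosingCircle(Q[:,:2].astype(np.float32));print(c,r)
E
```

```text
[ 502.61 -227.97  121.7 ] [3.12 0.35 0.  ] [[ 0.98  0.22  0.  ]
 [ 0.22 -0.98 -0.  ]
 [ 0.    0.   -1.  ]]
1508 [ 506.52 -223.16   81.58] [ 493.29 -236.19   78.03] [ 518.55 -210.6    83.89] [ 505.92 -223.39   80.96]
(505.85089111328125, -223.30503845214844) 12.917978286743164
```

{"method": "play_rows", "body": {"dp": [[3, 4.5, 0], [0, 0, -20], [0, 0, -20], [0, 0, -15], [0, 0, -10], [0, 0, 0], [0, 0, 0]], "yaw": [0, 0, 0, 0, 0, 0, 0]}}

```text
t: 4.2
ee_pos: [505.1, -222.9, 55.5]
orientation: [-3.122, -0.35, 0.001]
ft_force: [0.9, 0.1, 0.3]
width: 88.0
grasp_force: 0.0
```

{"method": "play_rows", "body": {"dp": [[0, 0, 0], [0, 0, 0]], "yaw": [0, 0]}}

```text
t: 4.37
ee_pos: [505.9, -223.5, 56.6]
orientation: [3.121, 0.349, 0.002]
ft_force: [0.6, 0.1, 0.1]
width: 88.1
grasp_force: 0.0
```

{"method": "play_rows", "body": {"dp": [[0, 0, 0], [0, 0, 0], [0, 0, 0], [0, 0, 0], [0, 0, 0], [0, 0, 0], [0, 0, 0], [0, 0, 0]], "yaw": [0, 0, 0, 0, 0, 0, 0, 0], "gripper": 1}}

```text
t: 5.03
ee_pos: [505.1, -223.2, 55.7]
orientation: [-3.122, -0.349, 0.0]
ft_force: [0.4, 0.4, 0.4]
width: 37.8
grasp_force: 0.0
```

{"method": "play_rows", "body": {"dp": [[0, 0, 0], [0, 0, 0], [0, 0, 0], [0, 0, 0]], "yaw": [0, 0, 0, 0]}}

```text
t: 5.37
ee_pos: [505.3, -223.4, 55.7]
orientation: [3.122, 0.349, 0.0]
ft_force: [-0.4, -1.5, -0.4]
width: 25.3
grasp_force: 30.0
```

{"method": "play_rows", "body": {"dp": [[0, 0, 12], [0, 0, 20], [0, 0, 30], [0, 0, 36], [0, 0, 36], [0, 0, 0]], "yaw": [0, 0, 0, 0, 0, 0]}}

```text
t: 5.87
ee_pos: [508.6, -224.6, 196.4]
orientation: [3.117, 0.349, 0.014]
ft_force: [1.3, -1.4, -0.3]
width: 25.4
grasp_force: 30.0
```

{"method": "play_rows", "body": {"dp": [[0, 30, 0], [0, 38, 0], [0, 38, 0], [0, 38, 0], [0, 38, 0], [0, 38, 0], [0, 38, 0], [0, 38, 0]], "yaw": [0, 0, 0, 0, 0, 0, 0, 0]}}

```text
t: 6.53
ee_pos: [504.1, 74.7, 189.2]
orientation: [-3.122, -0.349, 0.002]
ft_force: [0.1, -0.0, -1.2]
width: 25.3
grasp_force: 30.0
```

{"method": "play_rows", "body": {"dp": [[-5, 38, 0], [-10, 20, 0], [-10, 0, 0], [0, 0, 0], [0, 0, 0]], "yaw": [0, 0, 0, 0, 0]}}

```text
t: 6.95
ee_pos: [479.3, 130.3, 189.3]
orientation: [3.122, 0.35, -0.002]
ft_force: [-0.5, -1.0, -1.1]
width: 25.5
grasp_force: 30.0
```

```bash
python3 look.py w3.png socket_mouth:60 jig:60 pin_seat:100
```

```text
6.95 [479.3 130.3 189.3] [ 3.1  0.4 -0. ] [ 0.2  0.3  1.9 -0.   0.9  1.6]
socket_mouth 0.96 [329.2 157.2  79.6  85.7] [531.7 138.9  60. ] [528.5 137.4  11.4]
L socket_mouth 0.79 [325.3 160.7] [528.4 141.2  60. ]
jig 0.7 [331.9 152.8 121.8 131.5] [535.3 137.6  60. ] [532.8 136.   12.4]
jig 0.55 [322.8 297.2  55.8  91.2] [416.6 117.8  60. ] [488.3 133.7 215.4]
L jig 0.91 [327.2 157. ] [531.5 140.4  60. ]
pin_seat 0.84 [324.  298.2  60.6  93.3] [434.5 120.9 100. ] [487.9 133.2 215.2]
L pin_seat 0.78 [324.6 284. ] [445.5 123.  100. ]
```

View pics/w3.png

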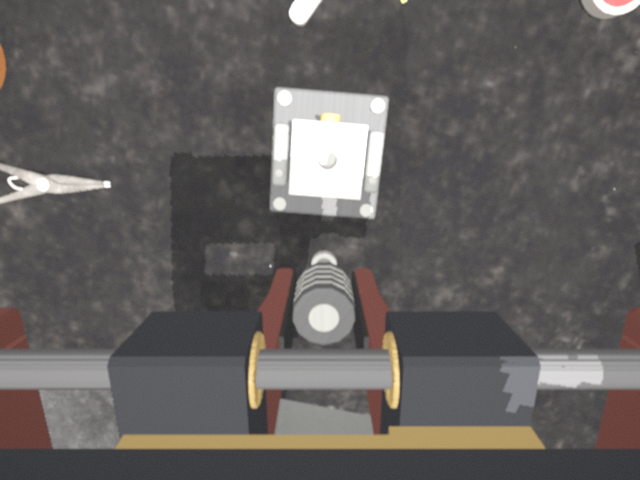

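```bash
cat > sock.py <<'E'
from h import *
np.set_printoptions(precision=2,suppress=True)
o=ctrl.get_obs();print(o['ee_pos'],o['ft_force'])
im=shot('wrist')
p=np.array(im['range_z']);W=np.array(im['W'])
v,u=np.mgrid[:480,:640]
P=np.stack([(u-im['cx'])/im['fx']*p,-(v-im['cy'])/im['fy']*p,-p],-1)@W[:3,:3].T+W[:3,3]
m=(p>0)&(abs(P[...,0]-529)<42)&(abs(P[...,1]-139)<42)&(abs(P[...,2]-60)<3)
n,l,s,c=cv2.connectedComponentsWithStats(m.astype(np.uint8))
i=1+s[1:,4].argmax();m=l==i
Q=P[m];print(len(Q),Q.mean(0),cv2.minAreaRect(Q[:,:2].astype(np.float32)))
# hole: pixels not in m enclosed
f=m.astype(np.uint8);cs,h=cv2.findContours(f,cv2.RETR_CCOMP,cv2.CHAIN_APPROX_NONE)
for k,cc in enumerate(cs):
    if h[0][k][3]>=0 and len(cc)>15:
        (a,b),r=cv2.minEnclosingCircle(cc);print('hole',a,b,r,onz(im,a,b,60))
r=models.landmark_of(im,'socket_mouth')
print([(q['conf'],onz(im,*q['location'],60)) for q in r[:1]])
E
python3 sock.py
```

```text
[480.53 130.12 189.7 ] [-1.13  0.19 -0.78]
5000 [529.58 140.03  59.58] ((528.7317504882812, 139.78176879882812), (56.288570404052734, 56.13320541381836), 8.379342079162598)
hole 326.2894592285156 161.8157958984375 12.482150077819824 [529.09 140.09  60.  ]
[(0.68, array([531.1, 142.9,  60. ]))]
```

```bash
python3 - <<'E'
from h import *
np.set_printoptions(precision=2,suppress=True)
im=shot('wrist');o=ctrl.get_obs();z=o['ee_pos'][2]+26;print(o['ee_pos'])
p=np.array(im['range_z']);W=np.array(im['W'])
v,u=np.mgrid[:480,:640]
P=np.stack([(u-im['cx'])/im['fx']*p,-(v-im['cy'])/im['fy']*p,-p],-1)@W[:3,:3].T+W[:3,3]
m=(p>0)&(abs(P[...,2]-z)<3)&(np.hypot(P[...,0]-480,P[...,1]-130)<22)&(v<345)
n,l,s,c=cv2.connectedComponentsWithStats(m.astype(np.uint8));m=l==1+s[1:,4].argmax()
Q=P[m];print(len(Q),Q.min(0),Q.max(0),Q.mean(0),cv2.minEnclosingCircle(Q[:,:2].astype(np.float32)))
E
```

```text
[480.28 130.52 189.64]
3216 [467.89 114.72 212.65] [496.11 150.64 218.63] [482.35 131.75 215.61] ((484.6679992675781, 131.0793914794922), 19.761804580688477)
```

{"method": "play_rows", "body": {"dp": [[16, 3, -10], [16, 3, -30], [16, 3, -20], [0, 0, 0], [0, 0, 0]], "yaw": [0, 0, 0, 0, 0]}}

```text
t: 7.87
ee_pos: [527.6, 139.6, 128.6]
orientation: [3.122, 0.349, -0.004]
ft_force: [-0.5, -1.1, -0.8]
width: 25.4
grasp_force: 30.0
```

```bash
python3 - <<'E'
from h import *
o=ctrl.get_obs();print(o['t'],o['ee_pos'],o['ft_force'])
for n in ['scene','side']:
    im=shot(n); b=np.array(im['pixels'])
    r=[q for q in models.look_for(im,'jig')]
    u,v=map(int,(249,228) if n=='scene' else (363,284))
    c=b[max(v-60,0):v+40,u-50:u+50]; cv2.imwrite(f'pics/c_{n}.png',cv2.resize(cv2.cvtColor(c,cv2.COLOR_RGB2BGR),(400,400),interpolation=cv2.INTER_CUBIC))
a=cv2.hconcat([cv2.imread('pics/c_scene.png'),cv2.imread('pics/c_side.png')]);cv2.imwrite('pics/c.png',a)
E
```

```text
7.8667 [527.55783156 139.59858082 128.6077399 ] [-0.45855927 -1.07238016 -0.84811113]
```

View pics/c.png

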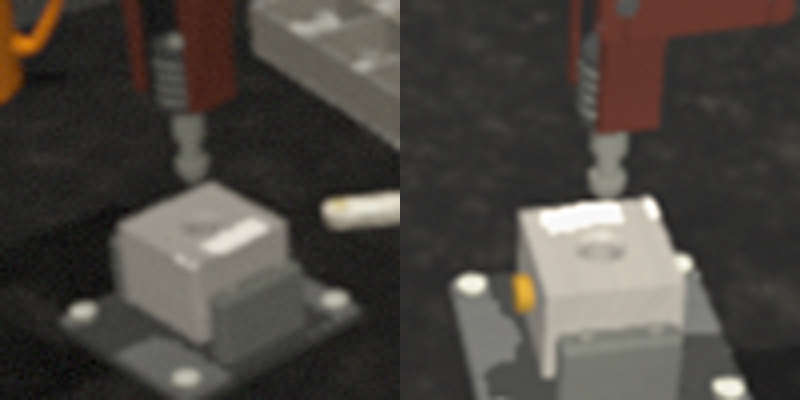

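{"method": "play_rows", "body": {"dp": [[1.4, 0.4, 0], [0, 0, -10], [0, 0, -8], [0, 0, -4], [0, 0, -3], [0, 0, -2], [0, 0, 0], [0, 0, 0]], "yaw": [0, 0, 0, 0, 0, 0, 0, 0]}}

```text
t: 8.73
ee_pos: [529.5, 140.2, 102.5]
orientation: [3.122, 0.349, -0.0]
ft_force: [-0.4, 0.1, 0.2]
width: 25.7
grasp_force: 30.0
```

{"method": "play_rows", "body": {"dp": [[0, 0, -2], [0, 0, -2], [0, 0, -2], [0, 0, -1], [0, 0, 0], [0, 0, 0]], "yaw": [0, 0, 0, 0, 0, 0]}}

```text
t: 9.23
ee_pos: [529.2, 139.9, 95.4]
orientation: [3.122, 0.349, -0.001]
ft_force: [-1.1, -3.9, -1.1]
width: 25.4
grasp_force: 30.0
```

{"method": "play_rows", "body": {"dp": [[0, 0, -2], [0, 0, -2], [0, 0, 0], [0, 0, 0]], "yaw": [0, 0, 0, 0]}}

```text
t: 9.57
ee_pos: [529.3, 139.9, 91.4]
orientation: [3.122, 0.349, -0.001]
ft_force: [-1.0, -5.5, -1.4]
width: 25.3
grasp_force: 30.0
```

{"method": "play_rows", "body": {"dp": [[0, -0.5, 0], [0, 0, 0], [0, 0, 0]], "yaw": [0, 0, 0]}}

```text
t: 9.82
ee_pos: [529.3, 139.7, 91.5]
orientation: [-3.122, -0.349, 0.001]
ft_force: [-1.0, -3.6, -1.3]
width: 25.9
grasp_force: 30.0
```

{"method": "play_rows", "body": {"dp": [[0, -0.5, 0], [0, 0, 0], [0, 0, 0]], "yaw": [0, 0, 0]}}

```text
t: 10.07
ee_pos: [529.5, 139.5, 91.6]
orientation: [-3.122, -0.349, 0.0]
ft_force: [-1.2, -1.1, -1.1]
width: 25.3
grasp_force: 30.0
```

{"method": "play_rows", "body": {"dp": [[0, -0.3, -1], [0, 0, -2], [0, 0, -2], [0, 0, 0], [0, 0, 0]], "yaw": [0, 0, 0, 0, 0]}}

```text
t: 10.48
ee_pos: [529.6, 139.0, 86.6]
orientation: [-3.122, -0.349, -0.0]
ft_force: [-0.9, -0.5, -1.5]
width: 25.3
grasp_force: 30.0
```

{"method": "play_rows", "body": {"dp": [[0, 0, -1.5], [0, 0, -1.5], [0, 0, 0], [0, 0, 0]], "yaw": [0, 0, 0, 0]}}

```text
t: 10.82
ee_pos: [529.1, 138.9, 83.6]
orientation: [-3.122, -0.349, 0.001]
ft_force: [-2.8, -0.4, 2.3]
width: 25.8
grasp_force: 30.0
```

{"method": "play_rows", "body": {"dp": [[0, 0, -1.5], [0, 0, -1.5], [0, 0, 0], [0, 0, 0]], "yaw": [0, 0, 0, 0]}}

```text
t: 11.15
ee_pos: [528.8, 138.7, 80.3]
orientation: [3.122, 0.349, -0.002]
ft_force: [-4.3, 0.2, -2.6]
width: 25.2
grasp_force: 30.0
```

{"method": "play_rows", "body": {"dp": [[0, 0, -1.5], [0, 0, -1.5], [0, 0, 0], [0, 0, 0]], "yaw": [0, 0, 0, 0]}}

```text
t: 11.48
ee_pos: [529.0, 138.8, 77.1]
orientation: [3.122, 0.349, -0.002]
ft_force: [-3.5, -0.2, -1.5]
width: 25.2
grasp_force: 30.0
```

{"method": "play_rows", "body": {"dp": [[0, 0, -1.5], [0, 0, -1.5], [0, 0, 0], [0, 0, 0]], "yaw": [0, 0, 0, 0]}}

```text
t: 11.82
ee_pos: [529.8, 139.0, 74.5]
orientation: [-3.122, -0.349, -0.001]
ft_force: [-2.0, -0.2, -3.1]
width: 25.4
grasp_force: 30.0
```

{"method": "play_rows", "body": {"dp": [[0, 0, -1.5], [0, 0, -1.5], [0, 0, 0], [0, 0, 0]], "yaw": [0, 0, 0, 0]}}

```text
t: 12.15
ee_pos: [529.8, 139.0, 71.7]
orientation: [-3.122, -0.349, -0.001]
ft_force: [-1.8, 0.4, -1.8]
width: 25.8
grasp_force: 30.0
```

{"method": "play_rows", "body": {"dp": [[0, 0, -1.5], [0, 0, -1.5], [0, 0, -1], [0, 0, 0], [0, 0, 0]], "yaw": [0, 0, 0, 0, 0]}}

```text
t: 12.57
ee_pos: [529.7, 139.0, 67.6]
orientation: [-3.122, -0.349, -0.0]
ft_force: [-2.4, -0.3, -1.1]
width: 25.4
grasp_force: 30.0
```

{"method": "play_rows", "body": {"dp": [[0, 0, -1], [0, 0, -0.5], [0, 0, 0], [0, 0, 0]], "yaw": [0, 0, 0, 0]}}

```text
t: 12.9
ee_pos: [529.7, 139.0, 66.2]
orientation: [-3.122, -0.349, -0.0]
ft_force: [-1.2, -1.0, -0.4]
width: 25.3
grasp_force: 30.0
```

{"method": "play_rows", "body": {"dp": [[0, 0, -0.7], [0, 0, -0.7], [0, 0, 0], [0, 0, 0]], "yaw": [0, 0, 0, 0]}}

```text
t: 13.23
ee_pos: [529.7, 139.0, 65.1]
orientation: [-3.122, -0.349, -0.001]
ft_force: [-3.6, -1.2, 4.1]
width: 25.4
grasp_force: 30.0
```

{"method": "play_rows", "body": {"dp": [[0, 0, -0.5], [0, 0, -0.5], [0, 0, 0], [0, 0, 0]], "yaw": [0, 0, 0, 0]}}

```text
t: 13.57
ee_pos: [529.7, 139.0, 64.5]
orientation: [-3.122, -0.349, -0.001]
ft_force: [-4.9, -1.6, 9.6]
width: 25.5
grasp_force: 30.0
```

{"method": "play_rows", "body": {"dp": [[0, 0, -0.5], [0, 0, -0.5], [0, 0, 0], [0, 0, 0], [0, 0, 0]], "yaw": [0, 0, 0, 0, 0]}}

```text
t: 13.98
ee_pos: [529.7, 139.0, 64.0]
orientation: [-3.122, -0.349, -0.001]
ft_force: [-6.3, -1.1, 14.6]
width: 25.4
grasp_force: 30.0
```

{"method": "play_rows", "body": {"dp": [[0, 0, 1], [0, 0, 1], [0, 0, 1], [0, 0, 1], [0, 0, 0], [0, 0, 0]], "yaw": [0, 0, 0, 0, 0, 0]}}

```text
t: 14.48
ee_pos: [529.6, 138.9, 66.6]
orientation: [3.122, 0.349, -0.0]
ft_force: [-1.4, 0.2, -1.0]
width: 25.2
grasp_force: 30.0
```

{"method": "play_rows", "body": {"dp": [[0, 0, 0.7], [0, 0, 0.7], [0, 0, 0], [0, 0, 0]], "yaw": [0, 0, 0, 0]}}

```text
t: 14.82
ee_pos: [529.6, 138.9, 68.1]
orientation: [3.122, 0.349, 0.0]
ft_force: [-1.9, -0.2, -1.0]
width: 25.2
grasp_force: 30.0
```

{"method": "play_rows", "body": {"dp": [[0, 0, 0.7], [0, 0, 0.7], [0, 0, 0], [0, 0, 0]], "yaw": [0, 0, 0, 0]}}

```text
t: 15.15
ee_pos: [529.6, 138.9, 69.7]
orientation: [-3.122, -0.349, -0.0]
ft_force: [-1.6, -0.7, -1.2]
width: 25.4
grasp_force: 30.0
```

{"method": "play_rows", "body": {"dp": [[0, 0, 0.7], [0, 0, 0.7], [0, 0, 0], [0, 0, 0]], "yaw": [0, 0, 0, 0]}}

```text
t: 15.48
ee_pos: [529.6, 138.9, 71.1]
orientation: [-3.122, -0.349, -0.0]
ft_force: [-1.4, -0.5, -0.5]
width: 25.1
grasp_force: 30.0
```

{"method": "play_rows", "body": {"dp": [[0, 0, 0.7], [0, 0, 0.7], [0, 0, 0], [0, 0, 0]], "yaw": [0, 0, 0, 0]}}

```text
t: 15.82
ee_pos: [529.6, 138.9, 72.4]
orientation: [-3.122, -0.349, -0.0]
ft_force: [-1.2, -1.0, -1.6]
width: 25.4
grasp_force: 30.0
```

{"method": "play_rows", "body": {"dp": [[0, 0, 0.6], [0, 0, 0.6], [0, 0, 0], [0, 0, 0]], "yaw": [0, 0, 0, 0]}}

```text
t: 16.15
ee_pos: [529.5, 138.9, 73.6]
orientation: [-3.122, -0.349, -0.0]
ft_force: [-0.2, -1.4, -0.6]
width: 25.5
grasp_force: 30.0
```

{"method": "play_rows", "body": {"dp": [[0, 0, 0.5], [0, 0, 0.5], [0, 0, 0], [0, 0, 0]], "yaw": [0, 0, 0, 0]}}

```text
t: 16.48
ee_pos: [529.5, 138.9, 74.4]
orientation: [3.122, 0.349, -0.0]
ft_force: [-1.1, -0.2, -5.1]
width: 25.3
grasp_force: 30.0
```

{"method": "play_rows", "body": {"dp": [[0, 0, 0.5], [0, 0, 0.5], [0, 0, 0], [0, 0, 0]], "yaw": [0, 0, 0, 0]}}

```text
t: 16.82
ee_pos: [529.4, 138.9, 75.2]
orientation: [3.122, 0.349, -0.001]
ft_force: [1.3, 0.3, -9.2]
width: 25.4
grasp_force: 30.0
```

{"method": "play_rows", "body": {"dp": [[0, 0, 0.5], [0, 0, 0.5], [0, 0, 0], [0, 0, 0]], "yaw": [0, 0, 0, 0]}}

```text
t: 17.15
ee_pos: [529.3, 138.8, 76.1]
orientation: [3.122, 0.349, -0.001]
ft_force: [1.8, 0.3, -15.4]
width: 25.5
grasp_force: 30.0
```

{"method": "play_rows", "body": {"dp": [[0, 0, 0], [0, 0, 0]], "yaw": [0, 0]}}

```text
t: 17.32
ee_pos: [529.3, 138.9, 76.2]
orientation: [3.122, 0.349, -0.001]
ft_force: [2.3, 1.3, -16.9]
width: 25.3
grasp_force: 30.0
```

{"method": "play_rows", "body": {"dp": [[0, 0, -0.2], [0, 0, 0], [0, 0, 0], [0, 0, 0], [0, 0, 0], [0, 0, 0]], "yaw": [0, 0, 0, 0, 0, 0]}}

```text
t: 17.82
ee_pos: [529.4, 138.9, 76.3]
orientation: [3.122, 0.349, -0.001]
ft_force: [1.8, 0.7, -17.2]
width: 25.4
grasp_force: 30.0
```

{"method": "play_rows", "body": {"dp": [[0, 0, 0], [0, 0, 0], [0, 0, 0], [0, 0, 0], [0, 0, 0], [0, 0, 0]], "yaw": [0, 0, 0, 0, 0, 0]}}

```text
t: 18.32
ee_pos: [529.4, 138.9, 76.3]
orientation: [3.122, 0.349, -0.0]
ft_force: [1.5, -0.1, -17.5]
width: 25.5
grasp_force: 30.0
```

{"method": "play_rows", "body": {"dp": [[0, 0, 0], [0, 0, 0], [0, 0, 0], [0, 0, 0]], "yaw": [0, 0, 0, 0]}}

```text
t: 18.65
ee_pos: [529.4, 138.9, 76.3]
orientation: [3.122, 0.349, -0.0]
ft_force: [1.4, 0.4, -16.0]
width: 25.4
grasp_force: 30.0
```

{"method": "play_rows", "body": {"dp": [[0, 0, -0.4], [0, 0, 0], [0, 0, 0], [0, 0, 0]], "yaw": [0, 0, 0, 0]}}

```text
t: 18.98
ee_pos: [529.5, 138.9, 76.1]
orientation: [3.122, 0.349, 0.0]
ft_force: [1.4, 0.3, -14.9]
width: 25.3
grasp_force: 30.0
```

{"method": "play_rows", "body": {"dp": [[0, 0, 0], [0, 0, 0], [0, 0, 0]], "yaw": [0, 0, 0]}}

```text
t: 19.23
ee_pos: [529.6, 138.9, 76.0]
orientation: [-3.122, -0.349, -0.0]
ft_force: [0.5, -0.3, -15.6]
width: 25.6
grasp_force: 30.0
```

{"method": "play_rows", "body": {"dp": [[0, 0, 0], [0, 0, 0], [0, 0, 0]], "yaw": [0, 0, 0]}}

```text
t: 19.48
ee_pos: [529.5, 138.9, 76.0]
orientation: [3.122, 0.349, -0.0]
ft_force: [0.8, 0.1, -15.9]
width: 25.4
grasp_force: 30.0
```

{"method": "play_rows", "body": {"dp": [[0, 0, 0], [0, 0, 0], [0, 0, 0]], "yaw": [0, 0, 0]}}

```text
t: 19.73
ee_pos: [529.5, 138.9, 76.0]
orientation: [-3.122, -0.349, 0.0]
ft_force: [0.2, 0.6, -14.4]
width: 25.6
grasp_force: 30.0
```

{"method": "play_rows", "body": {"dp": [[0, 0, 0], [0, 0, 0], [0, 0, 0], [0, 0, 0]], "yaw": [0, 0, 0, 0]}}

```text
t: 20.07
ee_pos: [529.5, 138.9, 76.0]
orientation: [-3.122, -0.349, 0.0]
ft_force: [0.9, 1.4, -14.0]
width: 25.3
grasp_force: 30.0
```

{"method": "play_rows", "body": {"dp": [[0, 0, -1.5], [0, 0, -1.5], [0, 0, -1.5], [0, 0, -1.5], [0, 0, -1.5], [0, 0, -1.5], [0, 0, 0], [0, 0, 0]], "yaw": [0, 0, 0, 0, 0, 0, 0, 0]}}

```text
t: 20.73
ee_pos: [529.7, 139.0, 67.0]
orientation: [-3.122, -0.349, -0.001]
ft_force: [-2.5, -0.6, -0.7]
width: 25.3
grasp_force: 30.0
```

{"method": "play_rows", "body": {"dp": [[0, 0, 0], [0, 0, 0], [0, 0, 0], [0, 0, 0], [0, 0, 0], [0, 0, 0], [0, 0, 0], [0, 0, 0]], "yaw": [0, 0, 0, 0, 0, 0, 0, 0], "gripper": 0}}

```text
t: 21.4
ee_pos: [529.6, 138.9, 67.0]
orientation: [-3.122, -0.349, -0.0]
ft_force: [-0.8, 0.1, -0.1]
width: 75.5
grasp_force: 0.0
```

{"method": "play_rows", "body": {"dp": [[0, 0, 5], [0, 0, 15], [0, 0, 25], [0, 0, 30], [0, 0, 30], [0, 0, 0], [0, 0, 0], [0, 0, 0]], "yaw": [0, 0, 0, 0, 0, 0, 0, 0]}}

```text
t: 22.07
ee_pos: [529.2, 138.8, 171.8]
orientation: [3.122, 0.349, -0.0]
ft_force: [0.6, 0.3, 0.1]
width: 88.1
grasp_force: 0.0
```

```bash
python3 - <<'E'
from h import *
o=ctrl.get_obs();print(o['t'],o['ee_pos'],o['ft_force'],o['width'])
a=[]
for n,(u,v) in [('scene',(249,228)),('side',(363,284))]:
    im=shot(n); c=np.array(im['pixels'])[v-60:v+40,u-50:u+50]
    a.append(cv2.resize(cv2.cvtColor(c,cv2.COLOR_RGB2BGR),(400,400),interpolation=cv2.INTER_CUBIC))
cv2.imwrite('pics/d.png',cv2.hconcat(a))
E
```

```text
22.0667 [529.16768609 138.8135114  171.81950184] [0.63991309 0.30860511 0.07997167] 88.12528677536237
```

View pics/d.png

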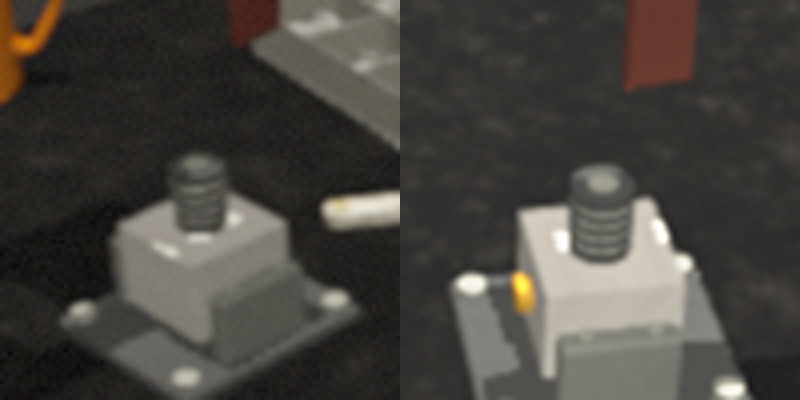

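The knob stands upright and fully home on the socket (scene crop near (200,195), side crop near (602,215)), and the fingers are well clear above it.

```bash
python3 -c "
from workcell import ticket; print(ticket.close_job())"
```

```text
the job is handed in; nothing more can be done
None
```

The pin snapped in and sat fully home, then stayed in when tugged up for over a second. The tug was about 14 N, after roughly a second near 16 N while I trimmed it. I released the pin, moved the gripper clear and handed the job in at about 22 s; no verdict was shown.

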